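# Pump up the airbrush tank until its pressure pin stands out

## Task

Charge the grey airbrush air tank: push its big round plunger head down with the fingertips and let it spring all the way back up, again and again, until the small indicator pin on the tank's top stands fully out, then move away and leave the plunger up. Only push, do not pull the plunger up; keep off the pin, do not press the small release button, and leave the other things on the desk where they are.

Things in the scene. Friction and masses are not known exactly. Their poses are not given: they have to be found in the camera images.
- tank: Grey upright round air tank, 160 mm across, fixed to the desk. Origin: centre of its underside, on the desk; z up. Its flat top is 110 mm above the desk. In the tank's own axes the plunger's axis is at x 0, y +30 mm; the indicator pin at x +30, y -45 mm; the release button at x -35, y -45 mm.
- plunger_top (a point): Centre of the flat top of the pump plunger's black mushroom head, 48 mm across; the top is 168 mm above the desk when up and 138 mm when fully pressed. Nothing else on the tank rises higher than 157 mm. A 14 mm rod carries the head; straight down is the pumping direction.
- plunger (a joint): How far the plunger is pushed down, m: 0 (within 2 mm) when up, 0.030 at its bottom stop, negative if pulled up. Spring return in 0.3 s when let go; 2 N at the top, up to 18 N at the bottom. A full stroke starts within 5 mm of the top and goes down at least 26 mm; each raises the pin about 7.5 mm (the first may differ). Shorter strokes may do nothing.
- pin (a joint): How far the indicator pin has come out, m: it starts anywhere from 0 (flush) to 0.013 and stays where each stroke leaves it; fully out is about 0.036 after strokes to the bottom, where it stops and further strokes do no harm. 3 to 5 full strokes are needed.
- pin_tip (a point): Top of the indicator pin, a plain aluminium pin 12 mm across in a 24 mm steel collar on the tank's top; 119 mm above the desk when in, about 155 mm when fully out. It is pushed up from inside the tank and must not be touched.
- release (a joint): How far the release button is pressed, m: 0 up, 0.006 fully down. Small aluminium push button, 18 mm across, in a low steel housing on the tank's top, on the same side as the pin. Leave it alone.
- ink_a: Loose amber ink bottle, 40 mm across, 75 mm tall, standing near the tank. Origin: centre of its underside.
- ink_b: Loose clear ink jar, 44 mm across, 60 mm tall, standing near the tank. Origin: centre of its underside.
- tape: Loose roll of paper tape lying flat, 90 mm across, 25 mm tall, near the tank. Origin: centre of its underside.
- eraser: Loose white eraser, 55 x 25 x 14 mm, near the tank. Origin: centre of its underside.
- airbrush: Loose steel airbrush lying on a small stand with an 80 mm round foot, 125 mm tall, near the tank. Origin: centre of the foot's underside.
- mug: Loose white mug, 80 mm across, 90 mm tall, to the left. Origin: centre of its underside.
- brushpot: Loose terracotta pot of paint brushes, 72 mm across, about 220 mm tall with the brushes, to the right. Origin: centre of its underside.

How it is judged:
On the way, in this order (a step that is already met when the one before it is completed fails the run):
1. the plunger is pushed down a full first stroke (value of joint plunger above 0.025 m).
2. it is let spring back up, with the pin not yet fully out (value of joint plunger below 0.006 m and value of joint pin below 0.03 m).
3. further strokes bring the pin fully out (value of joint pin above 0.032 m), for 0.1 s.
At the end, for the whole second after the job is handed in: The indicator pin is at least 32 mm out (fully out is about 36), the plunger is back up (within 5 mm), the release button is up, and the loose things stand upright within 30 mm of where they began (value of joint pin above 0.032 m and value of joint plunger below 0.005 m and value of joint release below 0.002 m and distance of each of ink_a, ink_b, tape, eraser, airbrush, mug, brushpot from where it was at the start of the episode below 0.03 m and angle between each of ink_a, ink_b, airbrush, mug, brushpot's own z axis and vertical below 0.4 rad); the robot touches nothing.
It fails at once if the plunger head is pulled up (more than 5 mm above its rest) (value of joint plunger below -0.005 m).
It fails at once if the robot pushes or grips the indicator pin (over 2 N) (contact force between any of the fingers, the arm and pin above 2 N).
It fails at once if the release button is pressed (over 3 mm) (value of joint release above 0.003 m).
It fails at once if another thing on the desk is lifted, shifted by more than 30 mm or knocked over (distance of any of ink_a, ink_b, tape, eraser, airbrush, mug, brushpot from where it was at the start of the episode above 0.03 m or angle between any of ink_a, ink_b, airbrush, mug, brushpot's own z axis and vertical above 0.5 rad).
It also fails if it takes over 45 s, if anything falls off the work surface, if the arm or the gripper's body presses on something with over 40 N, if the wrist force passes 120 N, or if a joint passes its speed limit or range.

## Robot

A 6-joint arm with a two-finger parallel gripper is mounted at the origin on the work surface. World frame = base frame: x ahead of the robot, y to its left, z up, the work surface at z = 0. Lengths are in m, angles in rad, forces in N, time in s.
With the tool pointing down it reaches from about 0.4 to 0.825 m from the base axis. Payload 7 kg.
Tool frame: the origin (TCP) lies at the very end of the fingers, on their centre line; the grasp point (between the pads) lies 19 mm behind it; z points along the fingers, y is the line along which they close (so a half turn about z gives the same grasp; the last joint's range is limited). The gripper opens to 88 mm and grips with 3 to 60 N. Pads are 19 mm wide; open, the fingers measure 130 mm over their backs; the gripper's body (78 mm by 193 mm) begins 47 mm behind the grasp point.
Start: joints at [-0.916, 0.359, 0.012, 0, -1.224, -0.288], TCP at [0.242, -0.63, 0.189] pointing down, gripper open.
Joint ranges: [-3.07, 3.07], [-1.43, 2.12], [-1.02, 1.25], [-3.03, 1.67], [-3.05, -0], [-3.03, 3.03]. Speed limits (rad/s): [2.39, 2.39, 3.01, 3.14, 3.14, 3.14].

## Interface

Orientations are given as [roll, pitch, yaw] about the fixed x, y, z axes, in that order (R = Rz(yaw) Ry(pitch) Rx(roll)).
In Python, from station import arm, grab_frame gives the robot as it stands.
- The arm moves only by the tool jog_arm, never from a script. Its argument "deltas" is a list that holds one entry, the list of rows, each a list of 4 numbers: the shift along the tool's x, y, z in units of 60 mm (1.0 is 60 mm), then the turn about the tool's z in units of 5 degrees (1.0 is 5 degrees). A call has 1 to 8 rows; each row is the pose to reach, as a shift and turn from the pose commanded when the call began, along the tool's axes at that moment; what a row does not reach only later rows make up. A row lasts 1/8 s, in which the tool goes at most 62.5 mm and 10.7 degrees, less where a joint would pass 70% of its speed; a pose out of reach is approached as far as the arm can. A call with a gripper value outside its range is refused whole. "grip" is the finger opening in mm, from 0 to 87.6, set as the call begins (left out, the last holds). The fingers move at their own pace and stop on an object; "squeeze" is the grip in N (left out, the last holds). Time passes only in rows, so rows that repeat a pose let the fingers close. It gives the time, the measured TCP pose, the force, the opening and the grip force at its end, in the units of the state.
- arm.get_state(): the state, without advancing time (a new reading comes with each control period).
- grab_frame(name): name is "side" or "top"; returns a dict with "img" (480x640x3 uint8, red, green, blue), "vfov" (degrees; the focal length in pixels is half the picture's height over the tangent of half this angle, whatever the lens; pixels are square), "cx", "cy" (the principal point, pixels), "xyz" and "rotation" of the camera in the world. Camera axes: x right, y down, z forward; pixel columns grow to the right and rows downward; lengths in m; the calibration is good to about 2 mm. A picture is of the moment at which its call begins. There is no depth.
- arm.job_done(): hands the job in; it is judged then, once.
The state is a dict: "t": time; "q": joint angles; "qd": joint speeds; "joint_efforts": joint torques, N m; "eef_pos": TCP position; "ee_rot": TCP orientation; "force": force on the tool from outside, world axes, zero at the start; "moment": the same for the moment, N m; "width": finger opening in m; "gripper_force": force on a finger pad.
Only numpy, scipy, OpenCV 4.12 (cv2) and the standard library are available. Lean on these libraries where they do the work, as an engineer would, in place of code of your own. Each camera call takes 0.05 s, during which the arm holds its last target. There are 200 camera calls.

## Working session

There is one attempt and no reset: what is moved stays moved. The work goes in short steps, Python scripts to look and compute and a tool call to move; the robot and the scene stay as the last step left them, time stands still between calls to the robot, and variables do not carry over. Pictures are saved under pics/ and viewed, at most 10 in all, crops included, and the job is handed in when it is done.

Besides the shell and the picture viewer there is one more tool, called in YAML: its name, and indented under it one key for each argument. jog_arm: Moves the arm, as the interface text tells. Its arguments: {"type":"object","properties":{"deltas":{"type":"array"},"grip":{"type":"number"},"squeeze":{"type":"number"}},"required":["deltas"]}

```bash
mkdir -p pics
cat > h.py <<'E'
import numpy as np, cv2
from station import arm, grab_frame
def K(f):
    F=240/np.tan(np.radians(f["vfov"])/2); return F
def ray(f,u,v):
    d=np.array([(u-f["cx"])/K(f),(v-f["cy"])/K(f),1.]); return np.array(f["xyz"]),np.array(f["rotation"])@d
def onz(f,u,v,z):
    o,d=ray(f,u,v); return o+d*(z-o[2])/d[2]
def proj(f,p):
    c=np.array(f["rotation"]).T@(np.array(p)-f["xyz"]); return c[:2]/c[2]*K(f)+[f["cx"],f["cy"]]
def save(f,n): cv2.imwrite(f"pics/{n}.png",f["img"][:,:,::-1])
E
python3 - <<'E'
from h import *
for n in("top","side"):
    f=grab_frame(n); save(f,n+"0"); print(n,f["vfov"],f["cx"],f["cy"],f["xyz"],np.round(f["rotation"],3).tolist())
print(arm.get_state())
E
```

```text
top 56.00972167743902 325.6830717746769 241.5730859626744 [0.38678649 0.01384363 1.27169616] [-2.962, -0.01, -1.548]
side 48.52892868076554 325.82271149035574 239.1941028973523 [ 0.52214427 -1.02809954  0.98616687] [-2.254, -0.023, -0.047]
{'t': 0.1, 'q': array([-9.15880528e-01,  3.59343615e-01,  1.11463759e-02, -2.87405627e-04,
       -1.22411325e+00, -2.88081053e-01]), 'qd': array([-8.43176740e-04, -1.09221777e-03,  1.04529125e-03,  1.06932491e-03,
       -5.44529731e-05,  2.04083896e-04]), 'joint_efforts': array([-1.54722653e-03, -5.84164774e+01,  2.93750435e+01,  7.01559395e+00,
        1.01078401e-02, -8.15171256e-05]), 'eef_pos': array([ 0.24186644, -0.62964455,  0.18820011]), 'ee_rot': array([ 3.14006412e+00, -1.71171809e-04, -2.77485564e+00]), 'force': array([0.39708932, 0.79966317, 0.76341427]), 'moment': array([ 0.02466673,  0.00614754, -0.00757685]), 'gripper_force': 0.0, 'width': 0.08763735052527578}
```

View pics/top0.png

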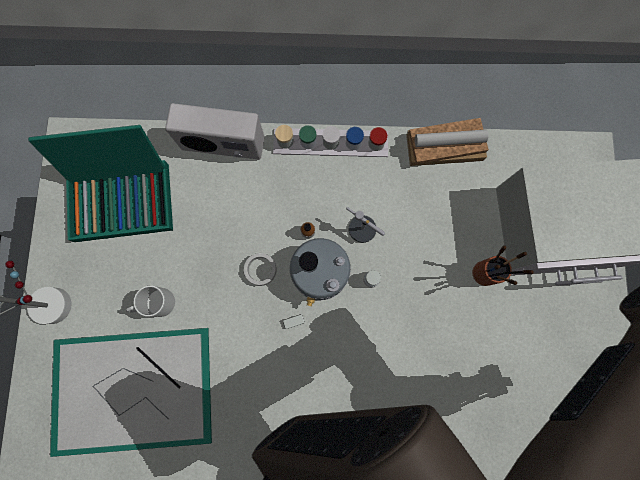

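View pics/side0.png

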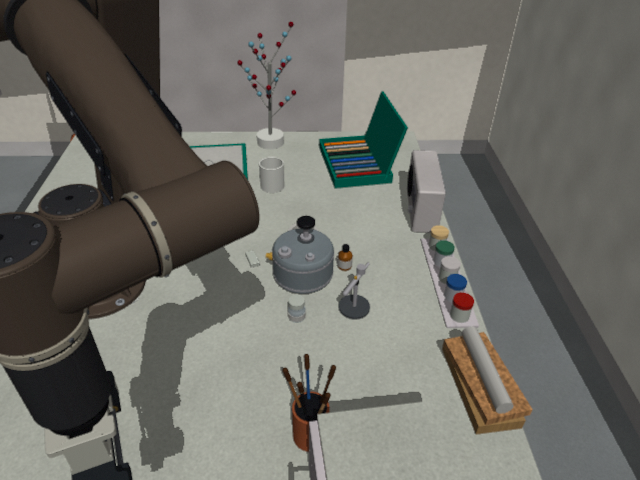

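The top view shows the tank near (320,268), with the black head at about (308,261) and two small features at (339,261) and (332,286). In the side view the head is at about (306,223). The rotation is given as rpy, so I'll fix the helper and then measure.

```bash
sed -i 's/np.array(f\["rotation"\])/R(f)/' h.py
cat >> h.py <<'E'
from scipy.spatial.transform import Rotation
def R(f): return Rotation.from_euler('xyz',f["rotation"]).as_matrix()
def head(f,box):
    x0,y0,x1,y1=box; g=f["img"][y0:y1,x0:x1].max(2)
    m=(g<45).astype(np.uint8); n,l,s,c=cv2.connectedComponentsWithStats(m)
    i=1+s[1:,4].argmax(); return c[i]+[x0,y0], s[i]
E
python3 - <<'E'
from h import *
t=cv2.imread("pics/top0.png"); s=cv2.imread("pics/side0.png")
a=cv2.resize(t[225:310,265:385],None,fx=5,fy=5,interpolation=2);b=cv2.resize(s[205:325,235:385],None,fx=4,fy=4,interpolation=2)
cv2.imwrite("pics/ct.png",a);cv2.imwrite("pics/cs.png",b)
ft=grab_frame("top");fs=grab_frame("side")
ct,st=head(ft,(292,245,326,278)); cs,ss=head(fs,(290,210,325,240))
print(ct,st,cs,ss)
p=onz(ft,*ct,.166);print("top",p,"side",onz(fs,*cs,.164))
h=[onz(ft,ct[0]-st[2]/2,ct[1],.168),onz(ft,ct[0]+st[2]/2,ct[1],.168)];print("dia",np.linalg.norm(h[0]-h[1]))
for u,v in((339,261),(332,286)):print(onz(ft,u,v,.12)-p)
# two-ray
o1,d1=ray(ft,*ct);o2,d2=ray(fs,*cs)
A=np.c_[d1,-d2];k=np.linalg.lstsq(A,o2-o1,rcond=None)[0];print(o1+k[0]*d1,o2+k[1]*d2)
E
```

```text
[307.93127148 261.00687285] [  7   7  19  19 291] [305.67357513 222.28497409] [  7   6  18  14 193]
top [0.53752467 0.05049576 0.166     ] side [0.53989602 0.04949214 0.164     ]
dia 0.046828025892918644
[ 0.00819245 -0.07840856 -0.046     ]
[-0.05647622 -0.0616745  -0.046     ]
[0.53796816 0.0506036  0.16274693] [0.53991721 0.05077865 0.16301844]
```

View pics/ct.png

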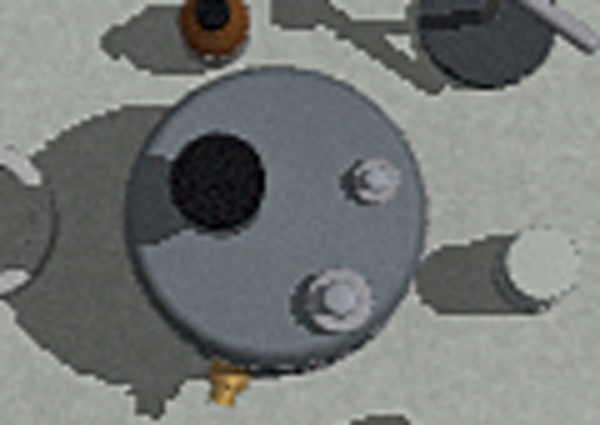

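View pics/cs.png

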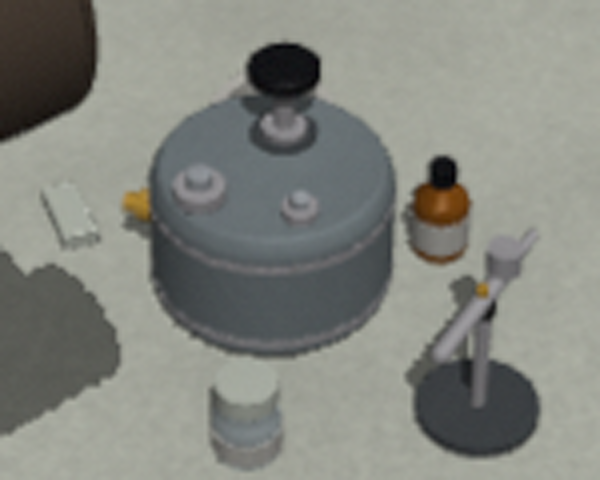

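Geometry check: with z up, the tank's axes put the pin at the small collar (339,261) and the release at the bigger housing (332,286). Head is at about (0.5385, 0.0505), with height and diameter matching. Next: rise with the fingers closed and traverse.

jog_arm:
  deltas:
    - [[0,0,-0.6,0],[0,0,-1.2,0],[-0.58,0.59,-1.2,0],[-1.16,1.18,-1.2,0],[-1.74,1.76,-1.2,0],[-2.32,2.35,-1.2,0],[-2.9,2.94,-1.2,0],[-3.48,3.53,-1.2,0]]
  grip: 0
  squeeze: 10

```text
t: 1.2
eef_pos: [0.3613, -0.356, 0.2611]
ee_rot: [-3.141, 0.0, -2.775]
force: [1.2, -0.2, -0.8]
width: 0.0134
gripper_force: 0.0
```

jog_arm:
  deltas:
    - [[-0.58,0.59,0,0],[-1.16,1.18,0,0],[-1.74,1.76,0,0],[-2.32,2.35,0,0],[-2.9,2.94,0,0],[-3.48,3.53,0,0],[-4.06,4.12,0,0],[-4.5,4.6,0,0]]

```text
t: 2.2
eef_pos: [0.5145, -0.0011, 0.261]
ee_rot: [3.142, 0.0, -2.774]
force: [0.5, -0.6, -0.1]
width: 0.0003
gripper_force: 0.0
```

```bash
cat > togo.py <<'E'
from h import *
s=arm.get_state(); r=Rotation.from_euler('xyz',s["ee_rot"]).as_matrix()
print(s["t"],s["eef_pos"],s["ee_rot"],s["width"],s["force"])
print("units to head",(r.T@(np.array([.5385,.0505,.168])-s["eef_pos"]))/.06)
E
python3 togo.py
```

```text
2.2 [ 0.51448765 -0.0011315   0.26100559] [ 3.14150282e+00  8.95191774e-05 -2.77391591e+00] 0.00032065231161903314 [ 0.53047662 -0.61944558 -0.14797292]
units to head [-0.68263363  0.65901922  1.5502135 ]
```

jog_arm:
  deltas:
    - [[-0.4,0.4,0,0],[-0.68,0.66,0,0],[-0.68,0.66,0.5,0],[-0.68,0.66,1.0,0],[-0.68,0.66,1.35,0],[-0.68,0.66,1.35,0],[-0.68,0.66,1.35,0]]

```text
t: 3.08
eef_pos: [0.5386, 0.0485, 0.1811]
ee_rot: [-3.141, 0.001, -2.775]
force: [0.0, 0.7, 0.6]
width: 0.0004
gripper_force: 0.0
```

```bash
python3 togo.py
python3 - <<'E'
from h import *
fs=grab_frame("side")
cv2.imwrite("pics/s1.png",cv2.resize(fs["img"][150:330,220:400,::-1],None,fx=3.2,fy=3.2,interpolation=2))
E
```

```text
3.075 [0.53858596 0.04846928 0.18107696] [-3.14125018e+00  1.11562673e-03 -2.77490612e+00] 0.00044859883546153413 [0.03674087 0.663298   0.56661521]
units to head [-0.01055374  0.03218353  0.21795024]
```

View pics/s1.png

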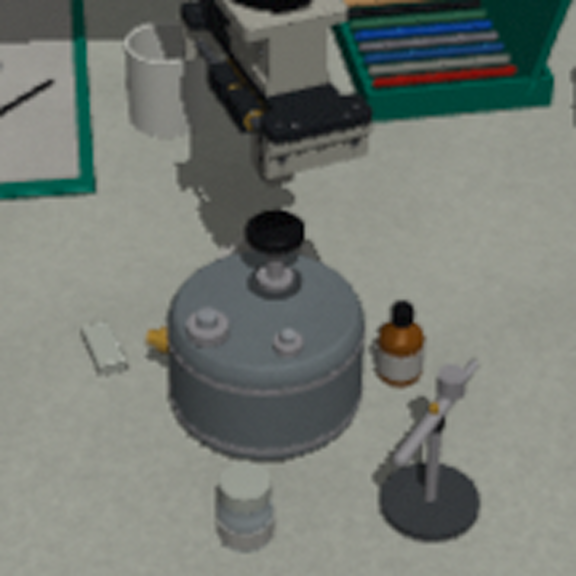

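The side view shows the tank with its head at crop (275,235). The gripper seems higher and farther left than the reported TCP, so I'll project the TCP to check.

Run:
```python
from h import *
fs=grab_frame("side");ft=grab_frame("top");s=arm.get_state()
print(fs["xyz"],fs["rotation"],s["t"],s["eef_pos"])
p=s["eef_pos"]
for dz in(0,.04,.066,.1,.15):print(dz,(proj(fs,p+[0,0,dz])-[220,150])*3.2,proj(ft,p+[0,0,dz]))
a=cv2.resize(fs["img"][100:300,200:400,::-1],(560,560),interpolation=2)
b=cv2.resize(ft["img"][200:340,240:380,::-1],(240,240),interpolation=2)
a[:,:]=a
c=np.zeros((560,800,3),np.uint8);c[:,:560]=a;c[:240,560:]=b;cv2.imwrite("pics/s2.png",c)
```

```text
[ 0.52214427 -1.02809954  0.98616687] [-2.25389424 -0.02255319 -0.04682201] 3.225 [0.53856338 0.04870298 0.18118691]
0 [272.45160306 214.58512115] [308.49789923 259.75469531]
0.04 [272.35013599 173.10589641] [308.02323795 257.39446695]
0.066 [272.28207058 145.28109891] [307.69534891 255.76405586]
0.1 [272.19042756 107.81789688] [307.24129541 253.50629858]
0.15 [272.04993292  50.38439631] [306.5156175  249.89790317]
```

View pics/s2.png

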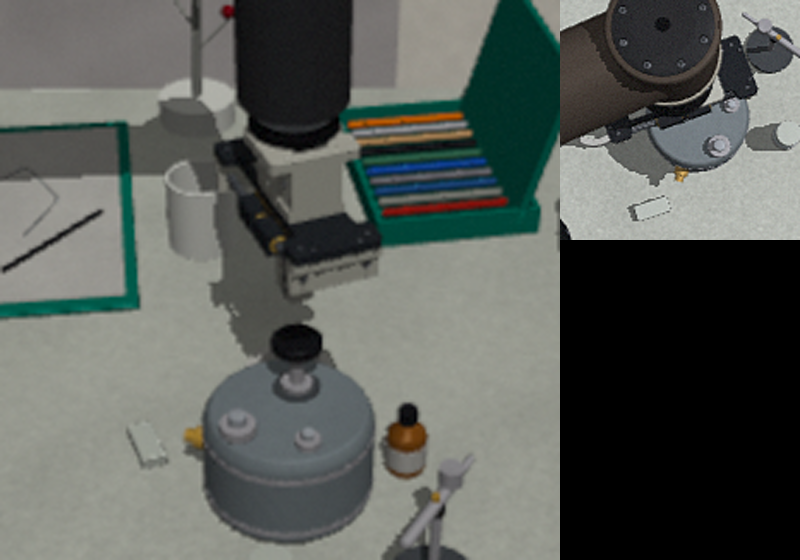

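Run:
```python
from h import *
fs=grab_frame("side");s=arm.get_state();r=Rotation.from_euler('xyz',s["ee_rot"]).as_matrix();p=s["eef_pos"]
img=cv2.resize(fs["img"][130:240,260:360,::-1],None,fx=5,fy=5,interpolation=2)
def q(v): return tuple(int(a) for a in (proj(fs,p+r@np.array(v))-[260,130])*5)
for z in(0,-.019,-.04):
  cv2.polylines(img,[np.array([q((x,y,z)) for x,y in((-.0095,-.021),(.0095,-.021),(.0095,.021),(-.0095,.021))])],True,(0,0,255),1)
cv2.polylines(img,[np.array([q((x,y,-.066)) for x,y in((-.039,-.0965),(.039,-.0965),(.039,.0965),(-.039,.0965))])],True,(0,255,0),1)
cv2.imwrite("pics/s3.png",img)
```

```text
(no output)
```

View pics/s3.png

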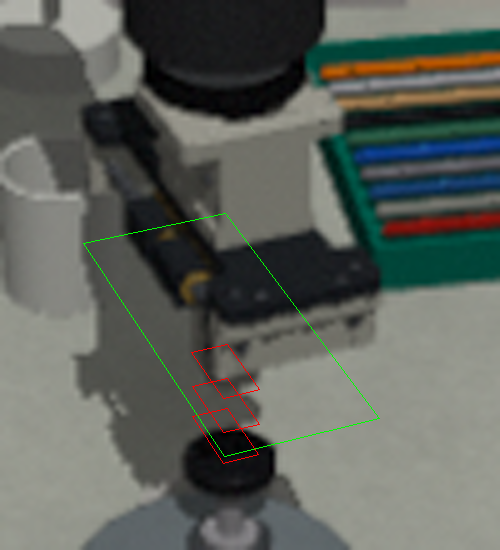

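The overlay shows the light finger stub at about (245,400), ending just above the head at (230,460). That agrees with the reported TCP, so I'll start the first stroke.

jog_arm:
  deltas:
    - [[0,0.03,0.2,0],[0,0.03,0.4,0],[0,0.03,0.6,0],[0,0.03,0.7,0],[0,0.03,0.7,0]]

```text
t: 3.9
eef_pos: [0.537, 0.0501, 0.1374]
ee_rot: [-3.141, -0.001, -2.775]
force: [-0.2, 0.5, 0.1]
width: 0.0008
gripper_force: 0.0
```

No force at all at z=0.137, so the fingers aren't touching the head. I'll look again.

Run:
```python
from h import *
fs=grab_frame("side");ft=grab_frame("top");print(arm.get_state()["force"],arm.get_state()["eef_pos"])
a=cv2.resize(fs["img"][160:270,255:355,::-1],None,fx=5,fy=5,interpolation=2)
b=cv2.resize(ft["img"][220:310,270:360,::-1],(300,300),interpolation=2)
c=np.zeros((550,800,3),np.uint8);c[:,:500]=a;c[:300,500:]=b;cv2.imwrite("pics/s4.png",c)
```

```text
[0.2968197  0.31468205 0.2628945 ] [0.53757272 0.05028728 0.1382702 ]
```

View pics/s4.png

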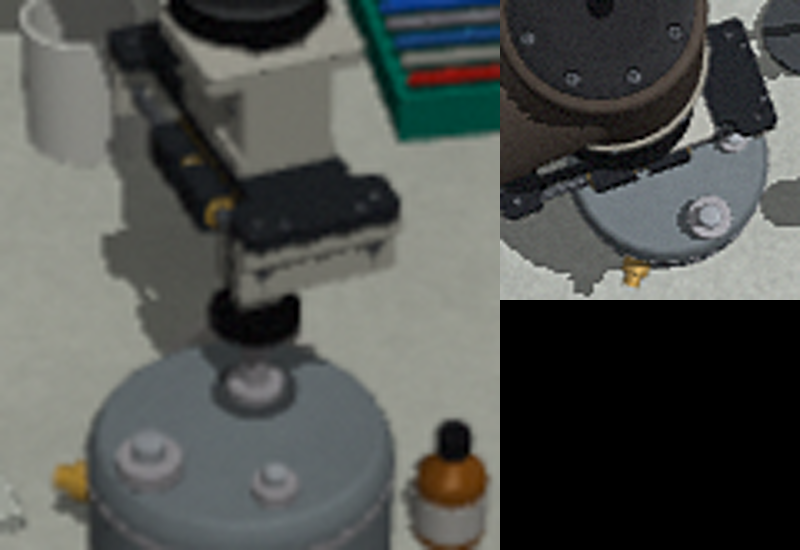

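The head at (255,315) is still up with the rod visible, and the fingers appear not to reach it. I'll triangulate the corners of the black gripper plate in both views to see where the gripper really is.

Run:
```python
from h import *
ft=grab_frame("top");fs=grab_frame("side");s=arm.get_state();r=Rotation.from_euler('xyz',s["ee_rot"]).as_matrix();p=s["eef_pos"]
def tri(a,b):
    o1,d1=ray(ft,*a);o2,d2=ray(fs,*b)
    k=np.linalg.lstsq(np.c_[d1,-d2],o2-o1,rcond=None)[0];x,y=o1+k[0]*d1,o2+k[1]*d2
    m=(x+y)/2;print(m,"gap",np.linalg.norm(x-y),"tool",r.T@(m-p))
T=lambda x,y:(270+(x-500)*.3,220+y*.3)
S=lambda x,y:(255+x/5,160+y/5)
tri(T(740,20),S(396,195)); tri(T(777,125),S(240,240)); tri(T(503,210),S(115,40))
print(p,arm.get_state()["force"])
```

```text
[ 0.60271075 -0.02706846  0.28824212] gap 0.0026815670430408714 tool [-0.03308336 -0.09561908 -0.14971502]
[ 0.53203182 -0.05308466  0.28274337] gap 0.0004265284405495451 tool [ 0.04222841 -0.09455063 -0.14427576]
[0.47173838 0.12678649 0.27750055] gap 0.00024279293673874238 tool [ 0.03399279  0.09497819 -0.13903977]
[0.53764405 0.05035262 0.13849432] [-1.0561624   0.4883104   1.15382478]
```

The plan position and yaw are right, but the gripper body sits about 105 mm above the reported TCP instead of 66. The real fingertips are therefore higher than reported, so I'll find contact by force in small steps.

jog_arm:
  deltas:
    - [[0,0,0.05,0],[0,0,0.1,0],[0,0,0.1,0]]

```text
t: 4.47
eef_pos: [0.5371, 0.0502, 0.1318]
ee_rot: [3.142, -0.001, -2.775]
force: [0.2, -0.1, 0.1]
width: 0.0005
gripper_force: 0.0
```

jog_arm:
  deltas:
    - [[0,0,0.05,0],[0,0,0.1,0],[0,0,0.1,0]]

```text
t: 4.85
eef_pos: [0.5375, 0.0503, 0.126]
ee_rot: [-3.141, 0.0, -2.775]
force: [-0.1, 0.4, 2.2]
width: 0.0004
gripper_force: 0.9
```

First contact is 2.2 N at a reported z of 0.126, so the bottom should be near 0.097.

jog_arm:
  deltas:
    - [[0,0,0.2,0],[0,0,0.38,0],[0,0,0.45,0],[0,0,0.45,0]]

```text
t: 5.35
eef_pos: [0.5381, 0.0503, 0.1008]
ee_rot: [-3.141, 0.002, -2.774]
force: [-3.8, -0.1, 14.0]
width: 0.0008
gripper_force: 7.0
```

jog_arm:
  deltas:
    - [[0,0,0.06,0],[0,0,0.11,0],[0,0,0.11,0]]

```text
t: 5.72
eef_pos: [0.5387, 0.0503, 0.1002]
ee_rot: [-3.139, 0.005, -2.772]
force: [-26.2, 2.2, 64.6]
width: 0.0002
gripper_force: 32.1
```

At the stop: z about 0.100, 65 N. Now release, then take later strokes only slightly past the stop.

jog_arm:
  deltas:
    - [[0,0,-0.3,0],[0,0,-0.6,0],[0,0,-0.8,0],[0,0,-0.8,0],[0,0,-0.8,0],[0,0,-0.8,0]]

```text
t: 6.48
eef_pos: [0.5368, 0.0501, 0.1395]
ee_rot: [3.142, -0.002, -2.775]
force: [-0.7, 0.0, -0.3]
width: 0.0003
gripper_force: 0.0
```

jog_arm:
  deltas:
    - [[0,0,0.2,0],[0,0,0.4,0],[0,0,0.6,0],[0,0,0.74,0],[0,0,0.74,0]]

```text
t: 7.1
eef_pos: [0.5384, 0.0504, 0.1004]
ee_rot: [-3.14, 0.003, -2.773]
force: [-16.9, 2.5, 44.2]
width: 0.0004
gripper_force: 22.0
```

jog_arm:
  deltas:
    - [[0,0,-0.3,0],[0,0,-0.6,0],[0,0,-0.74,0],[0,0,-0.74,0],[0,0,-0.74,0],[0,0,-0.74,0]]

```text
t: 7.85
eef_pos: [0.5368, 0.0501, 0.1396]
ee_rot: [3.142, -0.001, -2.775]
force: [0.2, 0.4, 0.4]
width: 0.0008
gripper_force: 0.0
```

Run:
```python
from h import *
s=arm.get_state();print(s["t"],s["eef_pos"],s["force"])
fs=grab_frame("side")
cv2.imwrite("pics/s5.png",cv2.resize(fs["img"][190:290,255:355,::-1],None,fx=5,fy=5,interpolation=2))
```

```text
7.85 [0.53684481 0.05009974 0.13957775] [0.16740009 0.40804403 0.37682638]
```

View pics/s5.png

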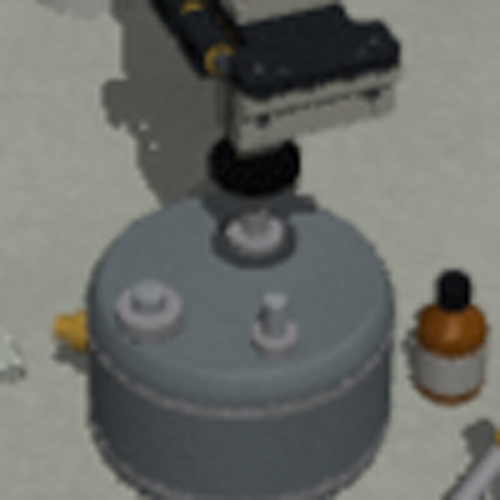

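The pin at (275,300) has risen clear of its collar and the plunger head is back up, so it is working. Four more strokes, since extra ones do no harm.

jog_arm:
  deltas:
    - [[0,0,0.2,0],[0,0,0.4,0],[0,0,0.6,0],[0,0,0.74,0],[0,0,0.74,0]]

```text
t: 8.52
eef_pos: [0.5385, 0.0504, 0.1004]
ee_rot: [-3.14, 0.003, -2.773]
force: [-16.1, 1.9, 43.3]
width: 0.0006
gripper_force: 21.5
```

jog_arm:
  deltas:
    - [[0,0,-0.3,0],[0,0,-0.6,0],[0,0,-0.74,0],[0,0,-0.74,0],[0,0,-0.74,0],[0,0,-0.74,0]]

```text
t: 9.28
eef_pos: [0.5369, 0.0501, 0.1396]
ee_rot: [3.142, -0.001, -2.775]
force: [1.1, -0.5, -0.2]
width: 0.0004
gripper_force: 0.0
```

jog_arm:
  deltas:
    - [[0,0,0.2,0],[0,0,0.4,0],[0,0,0.6,0],[0,0,0.74,0],[0,0,0.74,0]]

```text
t: 9.9
eef_pos: [0.5385, 0.0504, 0.1004]
ee_rot: [-3.14, 0.003, -2.773]
force: [-15.8, 2.1, 43.3]
width: 0.0001
gripper_force: 21.7
```

jog_arm:
  deltas:
    - [[0,0,-0.3,0],[0,0,-0.6,0],[0,0,-0.74,0],[0,0,-0.74,0],[0,0,-0.74,0],[0,0,-0.74,0]]

```text
t: 10.65
eef_pos: [0.5368, 0.0501, 0.1396]
ee_rot: [3.142, -0.001, -2.775]
force: [-0.4, 0.2, -0.4]
width: 0.0007
gripper_force: 0.0
```

jog_arm:
  deltas:
    - [[0,0,0.2,0],[0,0,0.4,0],[0,0,0.6,0],[0,0,0.74,0],[0,0,0.74,0]]

```text
t: 11.28
eef_pos: [0.5385, 0.0504, 0.1004]
ee_rot: [-3.14, 0.003, -2.773]
force: [-14.9, 2.0, 44.3]
width: 0.0005
gripper_force: 21.7
```

jog_arm:
  deltas:
    - [[0,0,-0.3,0],[0,0,-0.6,0],[0,0,-0.74,0],[0,0,-0.74,0],[0,0,-0.74,0],[0,0,-0.74,0]]

```text
t: 12.02
eef_pos: [0.5368, 0.0501, 0.1396]
ee_rot: [3.142, -0.001, -2.775]
force: [-0.1, 0.3, 0.9]
width: 0.0003
gripper_force: 0.0
```

jog_arm:
  deltas:
    - [[0,0,0.2,0],[0,0,0.4,0],[0,0,0.6,0],[0,0,0.74,0],[0,0,0.74,0]]

```text
t: 12.65
eef_pos: [0.5385, 0.0504, 0.1004]
ee_rot: [-3.14, 0.003, -2.773]
force: [-16.1, 2.7, 44.3]
width: 0.0005
gripper_force: 21.7
```

jog_arm:
  deltas:
    - [[0,0,-0.3,0],[0,0,-0.7,0],[0,0,-1.2,0],[0,0,-1.8,0],[0,0,-2.4,0],[0,0,-2.7,0],[0,0,-2.7,0],[0,0,-2.7,0]]

```text
t: 13.65
eef_pos: [0.5366, 0.0502, 0.2564]
ee_rot: [3.141, -0.002, -2.775]
force: [0.7, 0.8, -0.3]
width: 0.0004
gripper_force: 0.0
```

Run:
```python
from h import *
s=arm.get_state();print(s["t"],s["eef_pos"],s["force"])
fs=grab_frame("side")
cs,ss=head(fs,(290,210,325,240));print(cs,onz(fs,*cs,.164))
cv2.imwrite("pics/s6.png",cv2.resize(fs["img"][150:330,220:400,::-1],None,fx=3.2,fy=3.2,interpolation=2))
p=np.array([.5427,-.0305,0]) # pin
for z in(.119,.143,.149,.155):print(z,(proj(fs,p+[0,0,z])-[220,150])*3.2)
```

```text
13.65 [0.53660123 0.05019484 0.25639589] [ 0.7267023   0.76208765 -0.32270073]
[305.5320197  222.17241379] [0.53954452 0.04997007 0.164     ]
0.119 [279.65835771 340.07961734]
0.143 [279.68054261 316.42380823]
0.149 [279.6861695  310.42383833]
0.155 [279.69182923 304.38885909]
```

View pics/s6.png

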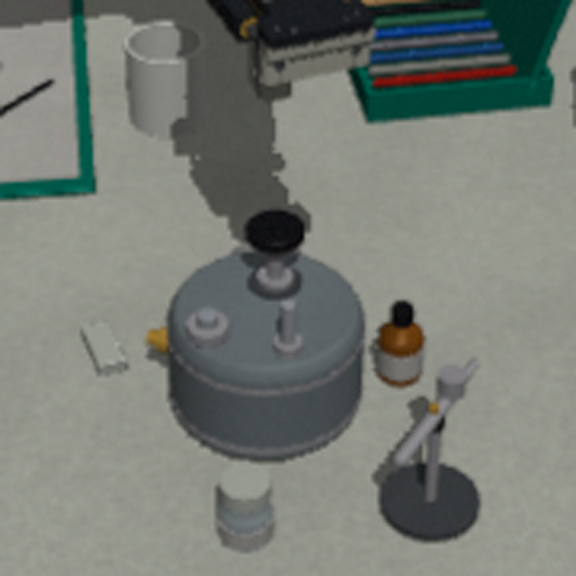

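The pin tip is now at (288,305), matching the projected row (304) for full extension. The head is up at (275,230), the loose things in this view have not moved, and the gripper is clear.

```bash
python3 -c "
from station import arm
print(arm.job_done())"
```

```text
the job is handed in; nothing more can be done
None
```

The tank is charged: after six full strokes the last picture shows the pin fully out, the plunger up and the gripper clear, and the job is handed in (no verdict was returned).

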